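# Drop a charge of grinding balls from a gated hopper into its sliding tray

## Task

Fetch the charge of grinding balls from the small hopper: push the receiving tray off its stiff parking catch and all the way in under the hopper until it meets its stop, then pull the gate slide open until all five balls have dropped into the tray. With the tray still under the hopper push the gate fully shut again, and then draw the loaded tray back out until it is fully home at its parked end in the catch. Spill no ball and leave the beaker, bottle and culture dishes around the station where they stand.

Things in the scene. Friction and masses are not known exactly. Their poses are not given: they have to be found in the camera images.
- station: dispensing station fixed to the bench: white open-topped hopper (152 mm in its x, 92 mm in its y, rim 191 mm high) on an aluminium base plate with two rails. Origin on the bench under the hopper's centre; z up; at yaw 0 its axes are the world's. The tray runs along station y; its grip tab is on the -y side, the gate's on the +y side. Black catch housing, 44 mm high, at station (0.084, -0.109)
- tray (a joint): slide of the open steel tray along station +y, m: 0 = parked in the catch, against the outer stop; 0.120 = against the stop hidden under the hopper. A spring catch (crest at 0.011) takes about 7 N to push past, and as much again on the way back, where it then presses the tray to 0; elsewhere the tray slides with about 2 N and stays where left
- tray_grip (a point): grasp point on the tray's upright black tab, 60 mm above the bench; the tab is 14 mm thick along station y, 60 mm wide along station x, from 20 to 82 mm high. It moves with the tray, 145 mm from its centre: at station (0, -0.265) parked, (0, -0.145) home under the hopper. A flat steel bar 21 to 27 mm high joins tab and tray
- tray_floor (a point): centre of the tray's inner floor, 18 mm above the bench; axes as the station's. Tray 104 x 104 mm outside, 4 mm walls, rim 62 mm above the bench
- gate (a joint): slide of the steel gate plate under the hopper along station +y, in m: 0 = fully shut, 0.085 = fully open (stops at both ends). It takes about 3 N and stays where it is left
- gate_grip (a point): point to grasp on the gate's upright black tab, 111 mm above the bench, 21 mm below the tab's top; the tab is 14 mm thick along station y, 60 mm wide along station x, spans heights 76 to 132 mm and stands on the gate's flat tongue (74 to 80 mm high). It moves with the gate: at station (0, 0.145) shut, (0, 0.230) fully open
- ball_1: white ceramic grinding ball, 30 mm diameter, about 50 g, origin at its centre; starts in the hopper resting on the shut gate (centre 95 to 116 mm above the bench); in the tray its centre is 33 mm above the bench, or up to 58 mm if it lies on others, which is low enough to clear the gate
- ball_2: white ceramic grinding ball, 30 mm diameter, about 50 g, origin at its centre; starts in the hopper resting on the shut gate (centre 95 to 116 mm above the bench); in the tray its centre is 33 mm above the bench, or up to 58 mm if it lies on others, which is low enough to clear the gate
- ball_3: white ceramic grinding ball, 30 mm diameter, about 50 g, origin at its centre; starts in the hopper resting on the shut gate (centre 95 to 116 mm above the bench); in the tray its centre is 33 mm above the bench, or up to 58 mm if it lies on others, which is low enough to clear the gate
- ball_4: white ceramic grinding ball, 30 mm diameter, about 50 g, origin at its centre; starts in the hopper resting on the shut gate (centre 95 to 116 mm above the bench); in the tray its centre is 33 mm above the bench, or up to 58 mm if it lies on others, which is low enough to clear the gate
- ball_5: white ceramic grinding ball, 30 mm diameter, about 50 g, origin at its centre; starts in the hopper resting on the shut gate (centre 95 to 116 mm above the bench); in the tray its centre is 33 mm above the bench, or up to 58 mm if it lies on others, which is low enough to clear the gate
- beaker: small empty beaker, 55 mm diameter, 71 mm tall, origin at the centre of its underside; bystander behind the tray
- reagent_bottle: white reagent bottle with a screw cap, 60 mm diameter, 120 mm tall, origin at the centre of its underside; bystander behind the hopper
- culture_dishes: two stacked culture dishes, 59 mm diameter, 30 mm tall, origin at the centre of the underside; bystander in front of the hopper
Mind the look-alikes: they are no part of the job. Leave any pink look-alike of the ball_2 alone. What is shaped like the ball_5 but purple is not meant.

How it is judged:
By the outcome, as a careful person would: the job done as asked, in the order asked, and still so for the second after the job is handed in, with the robot touching nothing.
It also fails if it takes over 58 s, if anything falls off the work surface, if the arm or the gripper's body presses on something with over 40 N, if the wrist force passes 120 N, or if a joint passes its speed limit or range.

## Robot

A 7-joint arm with a two-finger parallel gripper is mounted at the origin on a cart in front of the work surface, level with it; the furniture and walls round the work are solid. World frame = base frame: x ahead of the robot, y to its left, z up, the work surface at z = 0. Lengths are in m, angles in rad, forces in N, time in s.
With the tool pointing down it reaches from about 0.425 to 0.875 m from the base axis. Payload 4.7 kg.
Tool frame: the origin (TCP) lies on the centre line of the jaws, within the pads' length; the fingertips stand 22 mm ahead of it and the grasp point (between the pads) lies 3 mm ahead of it (tcp_to_tips is the distance from the TCP to the fingertips, in m); z points along the fingers, y is the line along which they close (so a half turn about z gives the same grasp; the last joint's range is limited). The gripper opens to 85 mm and grips with 20 to 120 N. Pads are 22 mm wide; open, the fingers measure 114 mm over their backs; the gripper's body (76 mm by 85 mm) begins 54 mm behind the grasp point. The pads swing forward as they close: fully open they stand 13 mm farther back than shut.
Start: joints at [-1.11, 0.321, -0.07, 1.45, 0.023, 1.371, -0.057], TCP at [0.281, 0.586, 0.253] pointing down, gripper open.
Joint ranges: [-2.86, 2.86], [-0.3, 2.09], [-1.38, 1.24], [0.06, 2.45], [-1.56, 4.7], [0.09, 2.05], [-2.69, 2.69]. Speed limits (rad/s): [2.57, 2.57, 3.14, 3.14, 3.14, 3.14, 3.14].

## Interface

Orientations are given as a rotation vector (axis times angle).
In Python, from rig import * gives the robot as it stands.
- The arm moves only by the tool move_arm, never from a script. Its argument "targets" is text: rows parted by semicolons, each of 7 numbers parted by spaces: the turn, a rotation vector about the tool's x, y, z in units of 60 degrees (1.0 is 60 degrees), then the shift along the tool's x, y, z in units of 0.5 m (1.0 is 0.5 m), then the opening, from 0 (shut) to 1 (fully open). A call has 1 to 12 rows; each row shifts and turns the commanded pose from where the row before left it, along the tool's axes as they then stand; what a row does not reach is not made up. A row lasts 1/12 s, in which the tool goes at most 41.7 mm and 7.16 degrees, less where a joint would pass 70% of its speed; a pose out of reach is approached as far as the arm can. A call with a number of a shift or a turn outside -1 to 1 is refused whole. A call with a gripper value outside its range is refused whole. The fingers move at their own pace and stop on an object; "squeeze" is the grip in N (left out, the last holds). Time passes only in rows, so rows that do not move let the fingers close. It gives the time, the measured TCP pose, the force, the opening and the grip force at its end, in the units of the state.
- state(): the state, without advancing time (a new reading comes with each control period).
- camera(name): name is "side" or "top"; returns a dict with "image" (384x512x3 uint8, red, green, blue), "range_z" (384x512 float32, m along the optical axis (not along the pixel's ray), 0 where there is no reading), "fx", "fy", "cx", "cy" (pixels), "T" (4x4, takes a point from camera to world coordinates). Camera axes: x right, y up, looking along -z (the intrinsics and any distortion apply to the point x, -y, -z); pixel columns grow to the right and rows downward; lengths in m; the calibration is good to about 2 mm. A picture is of the moment at which its call begins.
- close_job(): hands the job in; it is judged then, once.
The state is a dict: "time_s": time; "q": joint angles; "joint_velocities": joint speeds; "joint_torque": joint torques, N m; "tcp_pos": TCP position; "tcp_rot": TCP orientation; "wrist_force": force on the tool from outside, world axes, zero at the start; "ft_torque": the same for the moment, N m; "width": finger opening in m; "gripper_force": force on a finger pad.
Only numpy, scipy, OpenCV 4.12 (cv2) and the standard library are available. Lean on these libraries where they do the work, as an engineer would, in place of code of your own. Each camera call takes 0.05 s, during which the arm holds its last target. There are 200 camera calls.

## Working session

There is one attempt and no reset: what is moved stays moved. The work goes in short steps, Python scripts to look and compute and a tool call to move; the robot and the scene stay as the last step left them, time stands still between calls to the robot, and variables do not carry over. Pictures are saved under pics/ and viewed, at most 10 in all, crops included, and the job is handed in when it is done.

Besides the shell and the picture viewer there is one more tool, called after ">>>" as name(argument=value, ...) on one line, values as JSON. move_arm: Moves the arm, as the interface text tells. Shifts and turns lie within -1 to 1; 1 stands for 0.5 m of shift or 60 degrees of turn. Its arguments: {"type":"object","properties":{"targets":{"type":"string"},"squeeze":{"type":"number"}},"required":["targets"]}

```bash
mkdir -p pics; ls
cat > h.py <<'E'
from rig import *
import numpy as np, cv2
from scipy.spatial.transform import Rotation as R
def cloud(c):
    z=c["range_z"]; v,u=np.mgrid[:z.shape[0],:z.shape[1]]
    P=np.stack([(u-c["cx"])/c["fx"]*z,-(v-c["cy"])/c["fy"]*z,-z],-1)
    W=P@c["T"][:3,:3].T+c["T"][:3,3]; W[z==0]=np.nan
    return W
E
python3 - <<'E'
from h import *
ims=[]
for n in("top","side"):
    c=camera(n); np.savez(n+"0.npz",**c); ims.append(c["image"]); print(n,c["T"].round(3).tolist(),c["fx"],c["cx"],[k for k in c])
    cv2.imwrite(f"pics/{n}0.png",cv2.resize(c["image"][:,:,::-1],(768,576)))
s=state(); print(s)
E
```

```text
pics
top [[0.044, 0.973, -0.226, 0.385], [-0.999, 0.043, -0.007, -0.012], [0.003, 0.226, 0.974, 0.919], [0.0, 0.0, 0.0, 1.0]] 419.1827865520171 254.14942752325305 ['image', 'range_z', 'fx', 'fy', 'cx', 'cy', 'T']
side [[-0.997, -0.06, 0.038, 0.6], [0.068, -0.633, 0.771, 0.728], [-0.022, 0.772, 0.635, 0.699], [0.0, 0.0, 0.0, 1.0]] 359.747402196664 252.83832010496252 ['image', 'range_z', 'fx', 'fy', 'cx', 'cy', 'T']
{'time_s': 0.1, 'q': array([-1.10993405,  0.32175463, -0.07008471,  1.45153249,  0.022573  ,
        1.3707457 , -0.05691128]), 'joint_velocities': array([-0.00218836, -0.00161827,  0.00017351, -0.00262236,  0.00023993,
        0.00094904,  0.00071358]), 'joint_torque': array([-2.93466474e-04, -4.94879544e+01, -3.84078389e-01, -3.15206695e+01,
        1.30789820e-02,  7.42264499e-03,  3.99642772e-07]), 'tcp_pos': array([0.28068314, 0.58581187, 0.25233936]), 'tcp_rot': array([-6.95866595e-01, -3.06324206e+00,  2.55273748e-03]), 'wrist_force': array([-0.17710872,  0.32630806,  0.78239201]), 'ft_torque': array([-0.03835583, -0.03708405,  0.01237297]), 'gripper_force': 0.0, 'width': 0.08530988526911568}
```

View pics/top0.png

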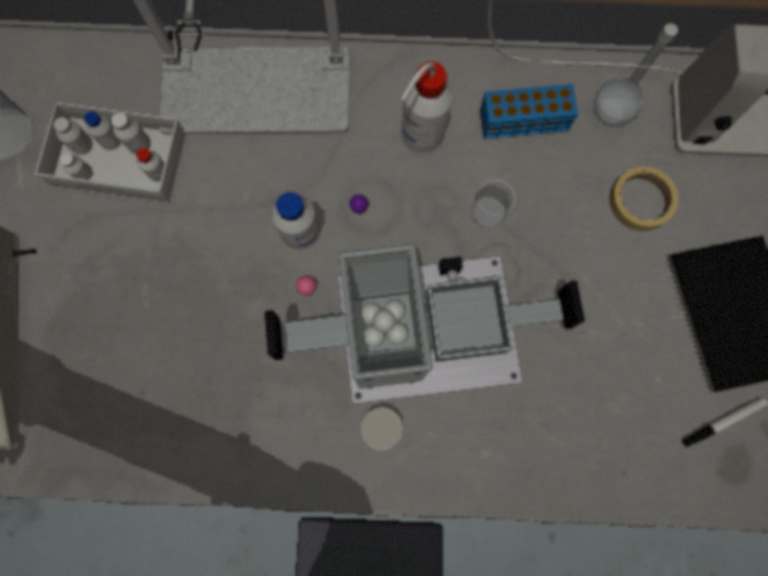

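View pics/side0.png

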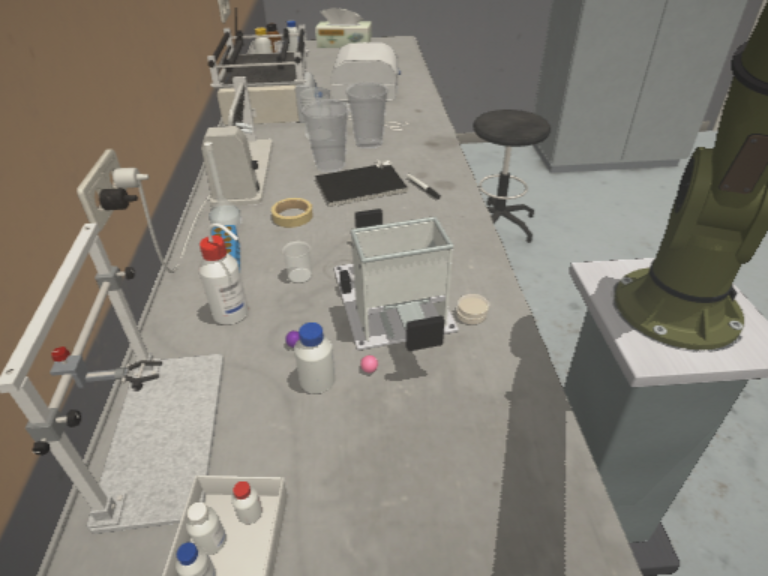

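The top view shows the hopper with five white balls at (385,322), the gate tab at (273,335), the tray at (468,318) and its tab at (571,305), with the catch at (451,266). The pink (306,286) and purple (359,204) balls on the bench are look-alikes. The five white ones in the hopper fit the description, and I only handle the tabs.

```bash
cat > m.py <<'E'
from h import *
def tab(W,img,zlo,zhi,box):
    m=(W[...,2]>zlo)&(W[...,2]<zhi)&(img.max(-1)<70)
    v,u=np.mgrid[:384,:512]
    m&=(u>box[0])&(u<box[1])&(v>box[2])&(v<box[3])
    P=W[m]; (cx,cy),(w,h),a=cv2.minAreaRect(P[:,:2].astype(np.float32)); b=cv2.boxPoints(((cx,cy),(w,h),a))
    e=max([b[1]-b[0],b[2]-b[1]],key=np.linalg.norm)
    e=e*np.sign(e[0]); return len(P),np.round([cx,cy],4),np.round([w,h],4),np.degrees(np.arctan2(e[1],e[0])).round(2),P[:,2].mean().round(4)
E
python3 - <<'E'
from m import *
c=np.load("top0.npz"); W=cloud(c); im=c["image"]
print("gate",tab(W,im,.122,.142,(165,200,195,250)))
print("tray",tab(W,im,.072,.092,(360,400,175,230)))
# hopper rim
m=(W[...,2]>.185)&(W[...,2]<.197); m[:, :215]=0; m[:,300:]=0
P=W[m]; print("rim",len(P),cv2.minAreaRect(P[:,:2].astype(np.float32)),P[:,2].mean())
d=np.load("side0.npz"); V=cloud(d); im=d["image"]
print("gate s",tab(V,im,.122,.142,(260,310,200,245)))
print("tray s",tab(V,im,.072,.09,(225,265,130,160)))
m=(V[...,2]>.186)&(V[...,2]<.196)&(V[...,0]<.75)
v,u=np.mgrid[:384,:512]; m&=(u>225)&(u<310)&(v>135)&(v<190)
P=V[m]; print("rim s",len(P),cv2.minAreaRect(P[:,:2].astype(np.float32)))
# bystanders: (top px)
for n,(x,y) in dict(pink=(306,286),purple=(359,204),bottle=(290,206),beaker=(490,200),dish=(381,428),catch=(451,264)).items():
    print(n,W[int(y/1.5),int(x/1.5)].round(3))
E
```

```text
gate (236, array([0.5021, 0.1306]), array([0.0572, 0.0145]), np.float32(9.56), np.float64(0.131))
tray (204, array([ 0.5712, -0.272 ]), array([0.0583, 0.0132]), np.float32(10.99), np.float64(0.0806))
rim 1208 ((0.6470990180969238, -0.009400814771652222), (0.40316030383110046, 0.11288972944021225), 1.183436632156372) 0.19014106526043048
gate s (149, array([0.5027, 0.1332]), array([0.0553, 0.0156]), np.float32(10.41), np.float64(0.1289))
tray s (73, array([ 0.5707, -0.2692]), array([0.0562, 0.0157]), np.float32(8.92), np.float64(0.0782))
rim s 447 ((0.5273866057395935, -0.008856300264596939), (0.15354129672050476, 0.09602891653776169), 9.399015426635742)
pink [0.589 0.104 0.03 ]
purple [0.717 0.034 0.028]
bottle [0.676 0.122 0.121]
beaker [ 0.743 -0.166  0.004]
dish [ 0.392 -0.014  0.03 ]
catch [ 0.624 -0.103  0.048]
```

>>> move_arm(targets="0 0 0 -.055 -.056 -.02 1;0 0 0 -.055 -.056 -.02 1;0 0 0 -.055 -.056 -.02 1;0 0 0 -.055 -.056 0 1;0 0 0 -.055 -.056 0 1;0 0 0 -.055 -.056 0 1;0 0 0 -.055 -.056 0 1;0 0 0 -.055 -.056 0 1;0 0 0 -.055 -.056 0 1;0 0 0 -.055 -.056 0 1;0 0 0 -.055 -.056 0 1;0 0 0 -.055 -.056 0 1")

```text
time_s: 1.1
tcp_pos: [0.4333, 0.1386, 0.2831]
tcp_rot: [-0.696, -3.063, -0.0]
wrist_force: [1.3, -0.1, -0.5]
width: 0.0851
gripper_force: 0.0
```

>>> move_arm(targets="0 0 .11 0 0 0 1;0 0 .11 0 0 0 1;0 0 .11 0 0 0 1;0 0 .11 0 0 0 1;0 0 .11 0 0 0 1;0 0 .11 0 0 0 1;0 0 .11 0 0 0 1;0 0 .11 0 0 0 1;0 0 .11 0 0 0 1;0 0 .11 0 0 0 1;0 0 .11 0 0 0 1;0 0 .11 0 0 0 1")

```text
time_s: 2.1
tcp_pos: [0.433, 0.1405, 0.2829]
tcp_rot: [-2.494, -1.91, 0.001]
wrist_force: [-0.1, 1.0, 0.3]
width: 0.0853
gripper_force: 0.0
```

```bash
cat > go.py <<'E'
from h import *
YAW=np.radians(9.67); O=np.array([.527,-.0108])
ey=np.array([-np.sin(YAW),np.cos(YAW)]); ex=np.array([np.cos(YAW),np.sin(YAW)])
def st(x,y): return O+x*ex+y*ey
def go(sx,sy,z):
    "remaining move to station point (TCP height z), tool y = -station y, tool down"
    s=state(); M=R.from_rotvec(s["tcp_rot"])
    T=np.c_[np.r_[-ex,0],np.r_[-ey,0],[0,0,-1.]]; T[:,0]=np.cross(T[:,1],T[:,2])
    d=np.r_[st(sx,sy),z]-s["tcp_pos"]
    print("turn",((M.inv()*R.from_matrix(T)).as_rotvec()/(np.pi/3)).round(3),"shift now",(M.inv().apply(d)/.5).round(4),"shift aligned",(T.T@d/.5).round(4))
    q=s["tcp_pos"][:2]-O; print("t",round(s["time_s"],2),"st xyz",(q@ex).round(4),(q@ey).round(4),s["tcp_pos"][2].round(4),"F",s["wrist_force"].round(1),"w",round(s["width"],4),"g",round(s["gripper_force"],1),"q7",s["q"][6].round(2))
E
python3 -c "
from go import *
go(0,-.265,.2)"
```

```text
turn [-0.000e+00  1.000e-03  1.087e+00] shift now [-0.724   0.4828  0.1659] shift aligned [0.1344 0.8598 0.1658]
t 2.1 st xyz -0.0672 0.1649 0.2829 F [-0.1  1.   0.3] w 0.0853 g 0.0 q7 -0.66
```

>>> move_arm(targets="0 0 .109 0 0 0 1;0 0 .109 0 0 0 1;0 0 .109 0 0 0 1;0 0 .109 0 0 0 1;0 0 .109 0 0 0 1;0 0 .109 0 0 0 1;0 0 .109 0 0 0 1;0 0 .109 0 0 0 1;0 0 .109 0 0 0 1;0 0 .106 0 0 0 1")

```text
time_s: 2.93
tcp_pos: [0.433, 0.1405, 0.2829]
tcp_rot: [3.13, 0.265, -0.001]
wrist_force: [0.8, -0.5, 0.2]
width: 0.0854
gripper_force: 0.0
```

>>> move_arm(targets="0 0 0 .0122 .078 0 1;0 0 0 .0122 .078 0 1;0 0 0 .0122 .078 0 1;0 0 0 .0122 .078 0 1;0 0 0 .0122 .078 0 1;0 0 0 .0122 .078 0 1;0 0 0 .0122 .078 0 1;0 0 0 .0122 .078 0 1;0 0 0 .0122 .078 0 1;0 0 0 .0122 .078 0.05 1;0 0 0 .0122 .078 0.05 1;0 0 0 0 0 0.05 1")

```text
time_s: 3.93
tcp_pos: [0.5705, -0.2708, 0.2128]
tcp_rot: [3.124, 0.26, -0.0]
wrist_force: [-1.6, -0.1, 0.7]
width: 0.0855
gripper_force: 0.0
```

```bash
python3 -c "
from go import *
go(0,-.265,.063)
c=camera('top'); cv2.imwrite('pics/t1.png',cv2.resize(c['image'][130:290,180:460,::-1],(784,448)))"
```

```text
turn [ 0.007  0.001 -0.003] shift now [0.0017 0.0007 0.2996] shift aligned [0.0015 0.0027 0.2996]
t 3.93 st xyz -0.0008 -0.2636 0.2128 F [-1.6 -0.1  0.7] w 0.0855 g 0.0 q7 -0.87
```

View pics/t1.png

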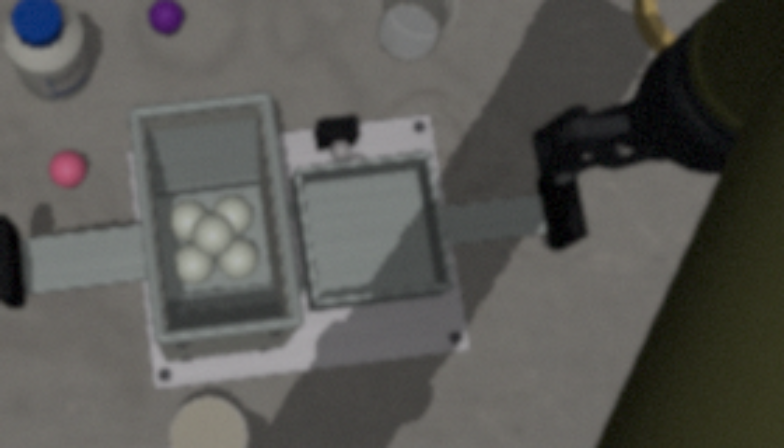

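The crop confirms five white balls in the hopper at (213,238). The gripper straddles the tray tab at (562,210). I descend and grip.

>>> move_arm(targets="0 0 0 .001 .002 .06 1;0 0 0 0 0 .06 1;0 0 0 0 0 .06 1;0 0 0 0 0 .06 1;0 0 0 0 0 .04 1;0 0 0 0 0 .02 1;0 0 0 0 0 0 1")

```text
time_s: 4.57
tcp_pos: [0.5702, -0.2614, 0.0614]
tcp_rot: [-3.127, -0.275, 0.007]
wrist_force: [-0.9, 0.5, -0.2]
width: 0.0851
gripper_force: 0.0
```

>>> move_arm(targets="0 0 0 0 0 0 0;0 0 0 0 0 0 0;0 0 0 0 0 0 0;0 0 0 0 0 0 0;0 0 0 0 0 0 0;0 0 0 0 0 0 0;0 0 0 0 0 0 0;0 0 0 0 0 0 0", squeeze=60)

```text
time_s: 5.23
tcp_pos: [0.5734, -0.2692, 0.0661]
tcp_rot: [3.121, 0.266, 0.01]
wrist_force: [5.2, -10.9, -0.6]
width: 0.0137
gripper_force: 60.5
```

```bash
python3 -c "
from go import *
go(0,-.145,.063)"
```

```text
turn [ 0.009 -0.005  0.001] shift now [-0.0044 -0.2351  0.004 ] shift aligned [-0.0047 -0.235   0.0063]
t 5.23 st xyz 0.0024 -0.2625 0.0661 F [  5.2 -10.9  -0.6] w 0.0137 g 60.5 q7 -0.81
```

>>> move_arm(targets="0 0 0 0 -.02 0 0;0 0 0 0 -.025 0 0;0 0 0 0 -.025 0 0;0 0 0 0 -.025 0 0;0 0 0 0 -.025 0 0;0 0 0 0 -.025 0 0;0 0 0 0 -.025 0 0;0 0 0 0 -.02 0 0;0 0 0 0 -.015 0 0;0 0 0 0 -.01 0 0;0 0 0 0 0 0 0;0 0 0 0 0 0 0")

```text
time_s: 6.23
tcp_pos: [0.5545, -0.1565, 0.0659]
tcp_rot: [-3.129, -0.273, -0.006]
wrist_force: [-1.8, 1.6, 7.7]
width: 0.0134
gripper_force: 62.4
```

```bash
python3 -c "
from go import *
go(0,-.145,.063)"
```

```text
turn [-0.    -0.003  0.005] shift now [-0.0052 -0.0065  0.0057] shift aligned [-0.0052 -0.0065  0.0057]
t 6.23 st xyz 0.0026 -0.1482 0.0659 F [-1.8  1.6  7.7] w 0.0134 g 62.4 q7 -1.0
```

>>> move_arm(targets="0 0 0 0 -.006 0 0;0 0 0 0 -.006 0 0;0 0 0 0 -.006 0 0;0 0 0 0 -.006 0 0;0 0 0 0 -.006 0 0;0 0 0 0 0 0 0;0 0 0 0 0 0 0")

```text
time_s: 6.82
tcp_pos: [0.5539, -0.1538, 0.0663]
tcp_rot: [3.115, 0.262, 0.016]
wrist_force: [11.6, -24.2, -5.9]
width: 0.0134
gripper_force: 61.4
```

```bash
python3 -c "
from go import *
go(0,-.145,.063)"
```

```text
turn [ 0.016 -0.009 -0.001] shift now [-0.005  -0.001   0.0066] shift aligned [-0.0049 -0.0009  0.0066]
t 6.82 st xyz 0.0025 -0.1455 0.0663 F [ 11.6 -24.2  -5.9] w 0.0134 g 61.4 q7 -1.03
```

>>> move_arm(targets="0 0 0 0 .01 0 0;0 0 0 0 .01 0 0;0 0 0 0 0 0 0;0 0 0 0 0 0 1;0 0 0 0 0 0 1;0 0 0 0 0 0 1;0 0 0 0 0 0 1;0 0 0 0 0 0 1;0 0 0 0 0 0 1;0 0 0 0 0 -.03 1;0 0 0 0 0 -.06 1;0 0 0 0 0 -.06 1")

```text
time_s: 7.82
tcp_pos: [0.5509, -0.152, 0.1383]
tcp_rot: [-3.129, -0.273, 0.005]
wrist_force: [0.3, -0.3, 0.1]
width: 0.0856
gripper_force: 0.0
```

>>> move_arm(targets="0 0 0 0 0 -.07 1;0 0 0 0 0 -.07 1;0 0 0 0 0 -.07 1;0 0 0 0 0 -.06 1;0 0 0 0 0 0 1")

```text
time_s: 8.23
tcp_pos: [0.555, -0.1533, 0.2808]
tcp_rot: [3.128, 0.273, 0.018]
wrist_force: [1.1, -1.6, 0.4]
width: 0.0853
gripper_force: 0.0
```

```bash
python3 -c "
from go import *
go(0.002,.145,.27)
from m import *
c=camera('top'); W=cloud(c); im=c['image']
print('gate',tab(W,im,.122,.142,(165,200,195,250))); print(st(0,.145))
m=(W[...,2]>.05)&(W[...,2]<.092)&(im.max(-1)<70); m[:,:270]=0; m[:,390:]=0;m[:170]=0;m[235:]=0
P=W[m]-np.r_[O,0]; print('tray tab', m.sum(), np.nanpercentile(P[:,:2]@ey,[2,50,98]).round(4),np.nanpercentile(P[:,:2]@ex,[2,98]).round(4))
"
```

```text
turn [ 0.003 -0.01   0.005] shift now [-5.000e-04 -5.805e-01  1.990e-02] shift aligned [-0.0034 -0.5804  0.0216]
t 8.23 st xyz 0.0037 -0.1452 0.2808 F [ 1.1 -1.6  0.4] w 0.0853 g 0.0 q7 -1.1
gate (231, array([0.5021, 0.1307]), array([0.0573, 0.0146]), np.float32(9.74), np.float64(0.1312))
[0.50264388 0.13213978]
tray tab 257 [-0.1515 -0.1431 -0.1391] [-0.0287  0.0272]
```

>>> move_arm(targets="0 0 0 0 -.065 0 1;0 0 0 0 -.065 0 1;0 0 0 0 -.065 0 1;0 0 0 0 -.065 0 1;0 0 0 0 -.065 0 1;0 0 0 0 -.065 0 1;0 0 0 0 -.065 0 1;0 0 0 -.002 -.065 0 1;0 0 0 -.002 -.06 0 1;0 0 0 0 0 .05 1;0 0 0 0 0 .05 1;0 0 0 0 0 0 1")

```text
time_s: 9.28
tcp_pos: [0.4962, 0.1327, 0.2179]
tcp_rot: [3.126, 0.276, -0.016]
wrist_force: [-0.7, -0.1, -1.9]
width: 0.0853
gripper_force: 0.0
```

```bash
python3 -c "
from go import *
go(0.0,.145,.114)"
```

```text
turn [0.002 0.01  0.007] shift now [0.0147 0.0028 0.2076] shift aligned [0.0126 0.0032 0.2077]
t 9.28 st xyz -0.0063 0.1466 0.2179 F [-0.7 -0.1 -1.9] w 0.0853 g 0.0 q7 -1.69
```

>>> move_arm(targets="0 0 0 .006 .003 .05 1;0 0 0 .006 0 .05 1;0 0 0 0 0 .05 1;0 0 0 0 0 .04 1;0 0 0 0 0 .018 1;0 0 0 0 0 0 0;0 0 0 0 0 0 0;0 0 0 0 0 0 0;0 0 0 0 0 0 0;0 0 0 0 0 0 0;0 0 0 0 0 0 0;0 0 0 0 0 0 0")

```text
time_s: 10.28
tcp_pos: [0.5067, 0.1327, 0.1209]
tcp_rot: [-3.129, -0.272, -0.003]
wrist_force: [-1.0, -0.3, 5.0]
width: 0.0136
gripper_force: 58.8
```

```bash
python3 -c "
from go import *
go(0.0,.230,.114)"
```

```text
turn [-0.001 -0.002  0.005] shift now [-0.0074 -0.1704  0.0138] shift aligned [-0.0082 -0.1704  0.0137]
t 10.28 st xyz 0.0041 0.1448 0.1209 F [-1.  -0.3  5. ] w 0.0136 g 58.8 q7 -1.66
```

>>> move_arm(targets="0 0 0 0 -.01 0 0;0 0 0 0 -.02 0 0;0 0 0 0 -.02 0 0;0 0 0 0 -.02 0 0;0 0 0 0 -.02 0 0;0 0 0 0 -.02 0 0;0 0 0 0 -.02 0 0;0 0 0 0 -.02 0 0;0 0 0 0 -.015 0 0;0 0 0 0 -.01 0 0;0 0 0 0 0 0 0;0 0 0 0 0 0 0")

```text
time_s: 11.28
tcp_pos: [0.4926, 0.2161, 0.1209]
tcp_rot: [3.127, 0.269, 0.003]
wrist_force: [1.4, -6.9, 5.6]
width: 0.0131
gripper_force: 59.9
```

```bash
python3 -c "
from go import *
go(0.0,.230,.114)
c=camera('top'); cv2.imwrite('pics/t2.png',cv2.resize(c['image'][130:290,130:410,::-1],(784,448)))"
```

```text
turn [ 0.003 -0.002  0.003] shift now [-0.0084 -0.0012  0.0137] shift aligned [-0.0084 -0.0012  0.0138]
t 11.28 st xyz 0.0042 0.2294 0.1209 F [ 1.4 -6.9  5.6] w 0.0131 g 59.9 q7 -1.82
```

View pics/t2.png

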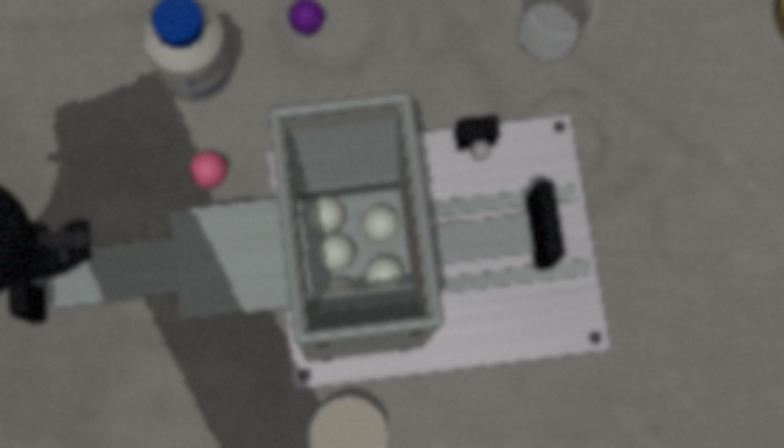

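The gate is open, at its stop (−6.9 N). Four balls show at (325,213), (380,222), (335,250) and (383,272), and a fifth is half hidden at (340,288). I check their heights by depth.

```bash
python3 -c "
from go import *
for n in('top','side'):
    c=camera(n); W=cloud(c); 
    if n=='top':
        for (x,y) in [(325,213),(380,222),(335,250),(383,272),(340,286),(345,232)]: print(W[int(130+y/2.8),int(130+x/2.8)].round(3))
    p=W[...,:2]-O; sx,sy=p@ex,p@ey
    m=(abs(sx)<.06)&(abs(sy)<.035)&(W[...,2]<.18); print(n,np.nanmax(W[...,2][m]),m.sum(),((W[...,2]>.07)&m).sum(), np.histogram(W[...,2][m],[0,.02,.04,.06,.08,.1,.12,.18])[0])
    if n=='side': cv2.imwrite('pics/s2.png',cv2.resize(c['image'][120:250,190:330,::-1],(700,600)))
"
```

```text
[0.554 0.01  0.048]
[ 0.549 -0.03   0.047]
[0.526 0.002 0.049]
[ 0.511 -0.034  0.049]
[ 0.499 -0.003  0.044]
[ 0.547 -0.005  0.02 ]
top 0.1367530458808689 2091 930 [425 237 499   1  98 501 330]
side 0.17064957373296297 136 1 [58 50 25  2  0  0  1]
```

View pics/s2.png

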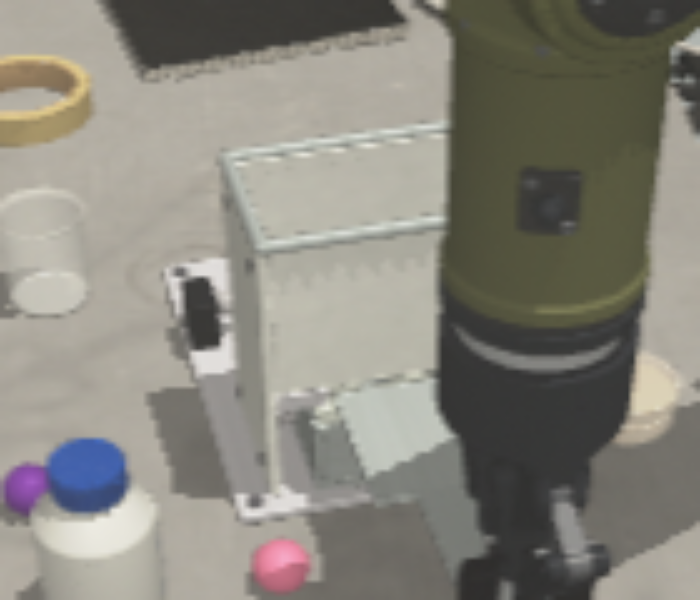

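All five ball tops sit at about 48 mm, so all five are in the tray in a single layer. The side view shows nothing spilled, with the pink ball at (282,565) undisturbed. Now I shut the gate.

>>> move_arm(targets="0 0 0 0 .01 0 0;0 0 0 0 .02 0 0;0 0 0 0 .02 0 0;0 0 0 0 .02 0 0;0 0 0 0 .02 0 0;0 0 0 0 .02 0 0;0 0 0 0 .02 0 0;0 0 0 0 .02 0 0;0 0 0 0 .018 0 0;0 0 0 0 .012 0 0;0 0 0 0 .008 0 0;0 0 0 0 0 0 0")

```text
time_s: 12.43
tcp_pos: [0.5068, 0.1319, 0.121]
tcp_rot: [-3.121, -0.277, -0.002]
wrist_force: [-2.5, 13.2, 5.9]
width: 0.013
gripper_force: 60.7
```

```bash
python3 -c "
from go import *
go(0.0,.145,.114)"
```

```text
turn [-0.008 -0.002  0.008] shift now [-0.0082 -0.0019  0.0139] shift aligned [-0.0082 -0.0019  0.0139]
t 12.43 st xyz 0.0041 0.144 0.121 F [-2.5 13.2  5.9] w 0.013 g 60.7 q7 -1.64
```

>>> move_arm(targets="0 0 0 0 -.01 0 0;0 0 0 0 0 0 0;0 0 0 0 0 0 1;0 0 0 0 0 0 1;0 0 0 0 0 0 1;0 0 0 0 0 0 1;0 0 0 0 0 0 1;0 0 0 0 0 -.06 1;0 0 0 0 0 -.07 1;0 0 0 0 0 -.07 1;0 0 0 0 0 -.07 1;0 0 0 0 0 -.06 1")

```text
time_s: 13.43
tcp_pos: [0.5065, 0.1308, 0.2871]
tcp_rot: [-3.129, -0.273, -0.002]
wrist_force: [1.5, 0.0, -0.4]
width: 0.0853
gripper_force: 0.0
```

```bash
python3 -c "
from go import *
go(0.002,-.145,.27)
from m import *
c=camera('top'); W=cloud(c); im=c['image']
print('gate',tab(W,im,.122,.142,(165,200,195,250)))"
```

```text
turn [-0.    -0.001  0.005] shift now [-0.0061  0.576   0.0341] shift aligned [-0.0031  0.576   0.0342]
t 13.43 st xyz 0.0035 0.143 0.2871 F [ 1.5  0.  -0.4] w 0.0853 g 0.0 q7 -1.69
gate (234, array([0.5019, 0.1307]), array([0.057 , 0.0146]), np.float32(9.66), np.float64(0.1308))
```

The gate tab is back at its starting position, so the gate is shut. Now back to the tray tab.

>>> move_arm(targets="0 0 .005 0 .064 0 1;0 0 0 0 .064 0 1;0 0 0 0 .064 0 1;0 0 0 0 .064 0 1;0 0 0 0 .064 0 1;0 0 0 0 .064 0 1;0 0 0 0 .064 0 1;0 0 0 0 .064 0 1;0 0 0 0 .064 0 1;0 0 0 0 0 .04 1;0 0 0 0 0 .05 1;0 0 0 0 0 0 1")

```text
time_s: 14.48
tcp_pos: [0.5521, -0.1529, 0.2348]
tcp_rot: [-3.129, -0.262, 0.013]
wrist_force: [-0.8, 1.4, -0.7]
width: 0.0854
gripper_force: 0.0
```

```bash
python3 -c "
from go import *
go(0.0,-.145,.063)"
```

```text
turn [-0.002  0.008 -0.001] shift now [0.0009 0.0021 0.3436] shift aligned [-0.0018  0.0013  0.3436]
t 14.48 st xyz 0.0009 -0.1443 0.2348 F [-0.8  1.4 -0.7] w 0.0854 g 0.0 q7 -1.09
```

>>> move_arm(targets="0 0 0 0 0 .06 1;0 0 0 0 0 .06 1;0 0 0 0 0 .06 1;0 0 0 0 0 .06 1;0 0 0 0 0 .06 1;0 0 0 0 0 .03 1;0 0 0 0 0 .01 1;0 0 0 0 0 0 1")

```text
time_s: 15.15
tcp_pos: [0.5545, -0.1522, 0.069]
tcp_rot: [-3.13, -0.266, 0.003]
wrist_force: [0.3, -0.2, -0.3]
width: 0.0856
gripper_force: 0.0
```

>>> move_arm(targets="0 0 0 0 0 0 0;0 0 0 0 0 0 0;0 0 0 0 0 0 0;0 0 0 0 0 0 0;0 0 0 0 0 0 0;0 0 0 0 0 0 0;0 0 0 0 0 0 0;0 0 0 0 0 0 0")

```text
time_s: 15.82
tcp_pos: [0.5555, -0.1538, 0.0705]
tcp_rot: [3.129, 0.264, 0.002]
wrist_force: [1.4, -2.7, 3.7]
width: 0.0129
gripper_force: 60.3
```

```bash
python3 -c "
from go import *
go(0.0,-.265,.063)"
```

```text
turn [ 0.001 -0.001 -0.001] shift now [-0.008   0.2385  0.0153] shift aligned [-0.0081  0.2385  0.015 ]
t 15.82 st xyz 0.0041 -0.1458 0.0705 F [ 1.4 -2.7  3.7] w 0.0129 g 60.3 q7 -1.01
```

>>> move_arm(targets="0 0 0 0 .008 0 0;0 0 0 0 .015 0 0;0 0 0 0 .02 0 0;0 0 0 0 .024 0 0;0 0 0 0 .024 0 0;0 0 0 0 .024 0 0;0 0 0 0 .024 0 0;0 0 0 0 .024 0 0;0 0 0 0 .022 0 0;0 0 0 0 .018 0 0;0 0 0 0 .014 0 0;0 0 0 0 .012 0 0")

```text
time_s: 16.82
tcp_pos: [0.5738, -0.2618, 0.0703]
tcp_rot: [-3.123, -0.268, 0.004]
wrist_force: [-7.0, 6.2, 10.8]
width: 0.013
gripper_force: 61.4
```

>>> move_arm(targets="0 0 0 0 .01 0 0;0 0 0 0 .008 0 0;0 0 0 0 .005 0 0;0 0 0 0 0 0 0;0 0 0 0 0 0 0")

```text
time_s: 17.23
tcp_pos: [0.5756, -0.2723, 0.0703]
tcp_rot: [-3.122, -0.268, 0.004]
wrist_force: [-8.7, 10.2, 13.0]
width: 0.0135
gripper_force: 61.8
```

```bash
python3 -c "
from go import *
go(0.0,-.265,.063)"
```

```text
turn [-0.008  0.002  0.002] shift now [-0.008  -0.0019  0.0146] shift aligned [-0.008  -0.002   0.0146]
t 17.23 st xyz 0.004 -0.266 0.0703 F [-8.7 10.2 13. ] w 0.0135 g 61.8 q7 -0.79
```

>>> move_arm(targets="0 0 0 0 -.006 0 0;0 0 0 0 0 0 0;0 0 0 0 0 0 1;0 0 0 0 0 0 1;0 0 0 0 0 0 1;0 0 0 0 0 0 1;0 0 0 0 0 0 1;0 0 0 0 0 -.05 1;0 0 0 0 0 -.07 1;0 0 0 0 0 -.07 1;0 0 0 0 0 -.05 1;0 0 0 0 0 0 1")

```text
time_s: 18.23
tcp_pos: [0.5785, -0.276, 0.1963]
tcp_rot: [3.126, 0.264, 0.015]
wrist_force: [0.5, -1.3, 0.8]
width: 0.0856
gripper_force: 0.0
```

```bash
python3 -c "
from m import *
c=camera('top'); W=cloud(c); im=c['image']
print('gate',tab(W,im,.122,.142,(165,200,195,250)))
print('tray',tab(W,im,.072,.092,(360,400,175,230)))
d=camera('side'); V=cloud(d); print('tray s',tab(V,d['image'],.072,.09,(225,265,130,160)))
print(state()['time_s'],state()['tcp_pos'])
cv2.imwrite('pics/t3.png',cv2.resize(im[130:310,150:430,::-1],(784,504)))"
```

```text
gate (234, array([0.5021, 0.1305]), array([0.0568, 0.0143]), np.float32(9.89), np.float64(0.1311))
tray (162, array([ 0.5662, -0.273 ]), array([0.0483, 0.0129]), np.float32(9.77), np.float64(0.0805))
tray s (68, array([ 0.5717, -0.2681]), array([0.0542, 0.0134]), np.float32(10.7), np.float64(0.0787))
18.3333 [ 0.57618441 -0.27443749  0.19090053]
```

View pics/t3.png

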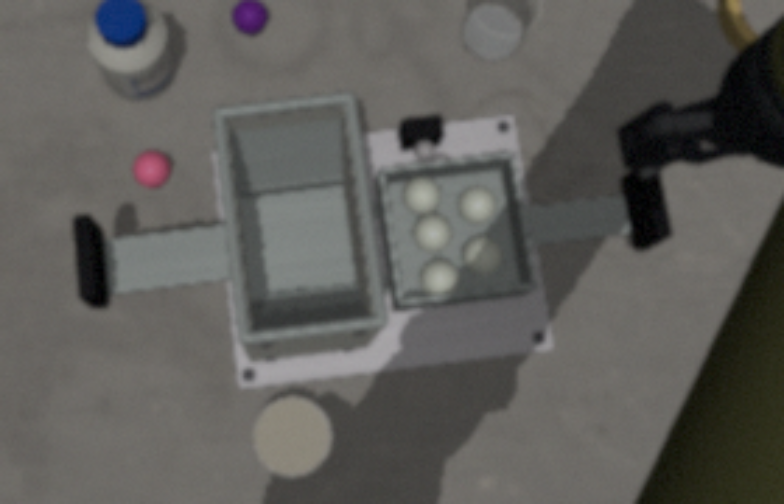

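The five balls lie in the tray, at (423,195), (478,205), (432,232), (482,255) and (438,277). The hopper is empty, the gate tab (91,262) is shut, the tray tab (646,210) is at its parked place, and the bystanders have not moved.

```bash
python3 -c "
from rig import *
print(close_job())"
```

```text
the job is handed in; nothing more can be done
None
```

The job is handed in: all five balls are in the tray, the gate is shut again and the tray is back at its parked end in the catch, with nothing spilled and the bystanders unmoved, at about 18 s on the robot's clock.

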